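# Return the charged battery pack to its own tip-out bin

## Task

The orange battery pack in the charging dock is charged: put it back in its own bin, the one with the orange labels. Tip that bin out all the way to its stop, lower the pack upright to the bottom of the bin's pocket before letting go of it, then tip the bin fully shut again. Leave the other bins shut, and leave the other packs and the things lying about where they are.

Things in the scene. Friction and masses are not known exactly. Their poses are not given: they have to be found in the camera images.
- orange_pack: Orange model-car battery pack with black bands: a box 25 mm thick (x), 47 mm wide (y), 90 mm tall (z), about 200 g. Origin at the centre of its underside. Stands upright in one of the dock's two wells. It may go into the bin either way round.
- dock: Charging dock, fixed; origin at the centre of its underside, on the table. Two wells 64 mm apart along its x, floors 8 mm above the table, 3 to 4 mm wider than a pack all round, walls reaching 14 mm up the packs. Its black charger block, 60 mm high, lies 80 to 130 mm from the origin towards its +x. Which well holds the orange pack changes.
- orange_bay: Fixed grey housing of the orange bin, one of three side by side, 80 mm apart, in an order that changes. Origin: under the bin's front face, 80 mm above the table; x to the rack's back, y along the rack. Its roof, with an orange label on top, is 126 to 132 mm above the origin and covers x = 18 to 59 mm, so the pack only goes in with the bin tipped out.
- orange_bin (a joint): Tip of the orange bin about its hinge, rad: 0 = shut (upright), 0.48 (27 deg) = tipped out to its stop, its top leaning to the robot. The hinge is slightly stiff; left alone, the bin stays or settles to the nearer end. A black open box, outside 41 (x) by 63 (y) by 66 mm high, with an orange label on its front.
- orange_pocket (a point): Centre of the orange bin's inner floor, axes of the bin: z up along the pocket (tips with the bin), y along the rack, x to the rack's back. The pocket is 33 mm (x) by 55 mm (y) and 61 mm deep, walls 4 mm, open at the top; the pack stands 29 mm out of it.
- orange_handle (a point): Middle of the orange bin's aluminium handle: a round bar 10 mm thick, 56 mm long along the bin's y, 40 mm in front of the front face and 6 mm above the rim, on a stem at either end. Axes of the bin. 35 mm are free between the bar and the plane of the face.
- orange_hinge (a point): Middle of the orange bin's hinge line, which runs along the bin's y at the lower front edge of the bin, 92 mm above the table. Axes of the bin. With the bin shut the handle is 40 mm in front of and 72 mm above it.
- blue_bin (a joint): Tip of the blue bin, rad, as for the orange one. Leave it shut.
- green_bin (a joint): Tip of the green bin, rad, as for the orange one. Leave it shut.
- green_pack: Green battery pack, same make and size as the orange one, charging in the dock's other well. Leave it.
- blue_pack: Blue battery pack, same size, already standing in the blue bin. Leave it.
- wheel_a: Loose model-car wheel lying flat, 66 mm diameter, 26 mm high; origin at the centre of its underside. Bystander.
- wheel_b: Second such wheel. Bystander.
- driver: Screwdriver with a blue handle lying on the table. Bystander.
- spanner: Small spanner lying on the table. Bystander.
- glue: Small glue bottle with a red cap, 36 mm diameter, 85 mm high. Bystander.
- spray: Blue and white spray can, 60 mm diameter, 170 mm high. Bystander.

How it is judged (in metres and radians):
On the way, in this order (a step that is already met when the one before it is completed fails the run):
1. the orange bin is tipped out to its stop (beyond 0.43 rad), the pack not yet in it (value of joint orange_bin above 0.43 rad and distance between orange_pack and orange_pocket above 0.1 m), for 0.2 s.
2. the orange pack is lowered to within 10 mm of the pocket's floor while still held in the fingers, the bin tipped out (beyond 0.38 rad) (x of orange_pack in the frame of orange_pocket between -0.008 and 0.008 m and y of orange_pack in the frame of orange_pocket between -0.008 and 0.008 m and z of orange_pack in the frame of orange_pocket between -0.005 and 0.01 m and angle between the z axis of orange_pack and the z axis of orange_pocket, either way round below 0.12 rad and value of joint orange_bin above 0.38 rad and contact force between the fingers and orange_pack above 1 N), for 0.1 s.
At the end, for the whole second after the job is handed in: The orange pack is at rest in the orange pocket: underside within 6 mm of the floor and 8 mm of centre, within 0.12 rad of the pocket axis; that bin shut (below 0.05 rad), the other bins shut (below 0.08 rad), other packs and loose things within 30 mm of their starts (x of orange_pack in the frame of orange_pocket between -0.008 and 0.008 m and y of orange_pack in the frame of orange_pocket between -0.008 and 0.008 m and z of orange_pack in the frame of orange_pocket between -0.005 and 0.006 m and angle between the z axis of orange_pack and the z axis of orange_pocket, either way round below 0.12 rad and value of joint orange_bin below 0.05 rad and linear speed of orange_pack below 0.02 m/s and value of joint each of blue_bin, green_bin below 0.08 rad and distance of each of green_pack, blue_pack, wheel_a, wheel_b, driver, spanner, glue, spray from where it was at the start of the episode below 0.03 m); the robot touches nothing.
It fails at once if another bin is tipped out (beyond 0.25 rad) (value of joint any of blue_bin, green_bin above 0.25 rad).
It fails at once if another pack or a loose thing is moved by more than 50 mm (distance of any of green_pack, blue_pack, wheel_a, wheel_b, driver, spanner, glue, spray from where it was at the start of the episode above 0.05 m).
It also fails if it takes over 61 s, if anything falls off the work surface, if the arm or the gripper's body presses on something with over 40 N, if the wrist force passes 120 N, or if a joint passes its speed limit or range.

## Robot

A 6-joint arm with a two-finger parallel gripper is mounted at the origin on the work surface. World frame = base frame: x ahead of the robot, y to its left, z up, the work surface at z = 0. Lengths are in mm, angles in rad, forces in N, time in s.
With the tool pointing down it reaches from about 350 to 975 mm from the base axis. Payload 7.1 kg.
Tool frame: the origin (TCP) lies at the very end of the fingers, on their centre line; the grasp point (between the pads) lies 19 mm behind it; z points along the fingers, y is the line along which they close (so a half turn about z gives the same grasp; the last joint's range is limited). The gripper opens to 88 mm and grips with 3 to 60 N. Pads are 20 mm wide; open, the fingers measure 115 mm over their backs; the gripper's body (75 mm by 178 mm) begins 61 mm behind the grasp point.
Start: joints at [-1.138, 0.423, 1.63, -0, 1.089, -0.019], TCP at [272.88, -562.264, 222.675] pointing down, gripper open.
Joint ranges: [-3, 3], [-0.9, 2.11], [0.09, 2.58], [-1.31, 4.45], [0.11, 2.69], [-2.54, 2.54]. Speed limits (rad/s): [2.39, 2.39, 3.01, 3.14, 3.14, 3.14].

## Interface

Orientations are given as a rotation vector (axis times angle).
In Python, from workcell import sensors, imaging, close_job gives the robot as it stands. The module is installed in compiled form; this text tells all that it offers.
- The arm moves only by the tool servo_tool, never from a script. Its argument "steps" is a list of rows, each a list of 3 entries, a list of its own where there are three numbers: the shift along the world's x, y, z in m, then the turn, a rotation vector about the world's x, y, z in degrees, then the opening, from -1 (shut) to 1 (fully open). A call has exactly 8 rows; each row shifts and turns the commanded pose from where the row before left it; what a row does not reach is not made up. A row lasts 1/12 s, in which the tool goes at most 41.7 mm and 7.16 degrees, less where a joint would pass 70% of its speed; a pose out of reach is approached as far as the arm can. A call is refused whole if a number of a shift passes 0.0417 or a number of a turn 7.16, either way. A call with a gripper value outside its range is refused whole. The fingers move at their own pace and stop on an object; the grip force is fixed at half the most. Time passes only in rows, so rows that do not move let the fingers close, or fill a call up. It gives the time, the measured TCP pose, the force, the opening and the grip force at its end, in the units of the state.
- sensors.get_obs(): the state, without advancing time (a new reading comes with each control period).
- imaging.get_image(name): name is "side" or "top"; returns a dict with "color" (480x640x3 uint8, blue, green, red), "range_z" (480x640 float32, mm along the optical axis (not along the pixel's ray), 0 where there is no reading), "vertical_fov" (degrees; the focal length in pixels is half the picture's height over the tangent of half this angle, whatever the lens; pixels are square), "cx", "cy" (the principal point, pixels), "rvec" (rotation vector, rad) and "tvec" (3), from world to camera coordinates, as OpenCV has them. Camera axes: x right, y down, z forward; pixel columns grow to the right and rows downward; lengths in mm; the calibration is good to about 2 mm. A picture is of the moment at which its call begins.
- close_job(): hands the job in; it is judged then, once.
The state is a dict: "t": time; "qpos": joint angles; "qvel": joint speeds; "joint_torque": joint torques, N m; "ee_pos": TCP position; "orientation": TCP orientation; "ft_force": force on the tool from outside, world axes, zero at the start; "moment": the same for the moment, N m; "width": finger opening in mm; "grasp_force": force on a finger pad.
Only numpy, scipy, OpenCV 4.12 (cv2) and the standard library are available. Lean on these libraries where they do the work, as an engineer would, in place of code of your own. Each camera call takes 0.05 s, during which the arm holds its last target. There are 200 camera calls.

## Working session

There is one attempt and no reset: what is moved stays moved. The work goes in short steps, Python scripts to look and compute and a tool call to move; the robot and the scene stay as the last step left them, time stands still between calls to the robot, and variables do not carry over. Pictures are saved under pics/ and viewed, at most 11 in all, crops included, and the job is handed in when it is done.

Besides the shell and the picture viewer there is one more tool, called after ">>>" by a JSON object that holds its "api" and its "payload", one argument or row to a line. servo_tool: Moves the arm, as the interface text tells. Its arguments: {"type":"object","properties":{"steps":{"type":"array"}},"required":["steps"]}

```bash
mkdir -p pics; cat > h.py <<'E'
import numpy as np, cv2
from workcell import sensors, imaging
def look(name):
    d=imaging.get_image(name); im=np.ascontiguousarray(d["color"]); z=d["range_z"]
    f=240/np.tan(np.radians(d["vertical_fov"])/2); R=cv2.Rodrigues(np.array(d["rvec"],float))[0]; t=np.array(d["tvec"],float).ravel()
    v,u=np.mgrid[0:480,0:640]
    P=np.stack([(u-d["cx"])/f*z,(v-d["cy"])/f*z,z],-1)
    W=(P-t)@R   # world = R^T (p - t)
    W[z==0]=np.nan
    return im,W,z
def st():
    o=sensors.get_obs(); return o
E
python3 - <<'E'
from h import *
for n in("side","top"):
    im,W,z=look(n); cv2.imwrite(f"pics/{n}0.png",im); np.save(f"{n}0.npy",W)
print(st())
E
```

```text
{'t': 0.1, 'qpos': array([-1.13800136e+00,  4.23717796e-01,  1.63062030e+00,  1.62955090e-05,
        1.08858823e+00, -1.90073728e-02]), 'qvel': array([-0.00024711,  0.00111558, -0.00330148, -0.000767  , -0.00221572,
        0.00159412]), 'joint_torque': array([ 2.07448267e-05, -5.45614815e+01, -2.74325109e+01,  6.45378884e-02,
        1.88810454e-02, -3.14621195e-05]), 'ee_pos': array([ 272.67948564, -561.82097354,  222.0058958 ]), 'orientation': array([-3.06050080e+00, -7.03364169e-01,  4.07985191e-04]), 'ft_force': array([ 0.76060827, -0.04673996, -0.73767837]), 'moment': array([ 0.01979645, -0.00866112,  0.05651271]), 'grasp_force': 0.0, 'width': 87.83181344229126}
```

View pics/side0.png

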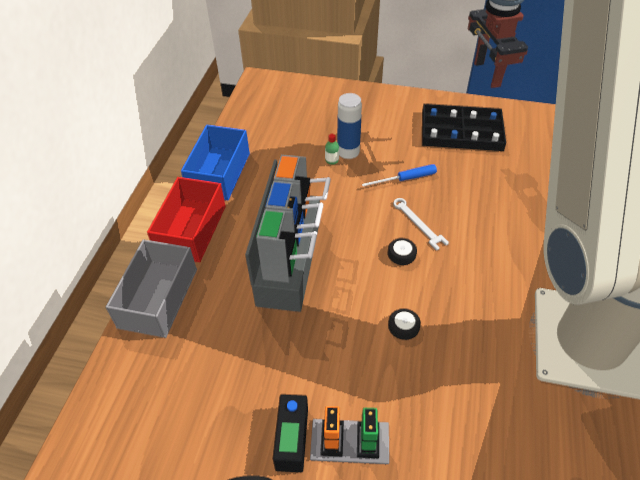

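View pics/top0.png

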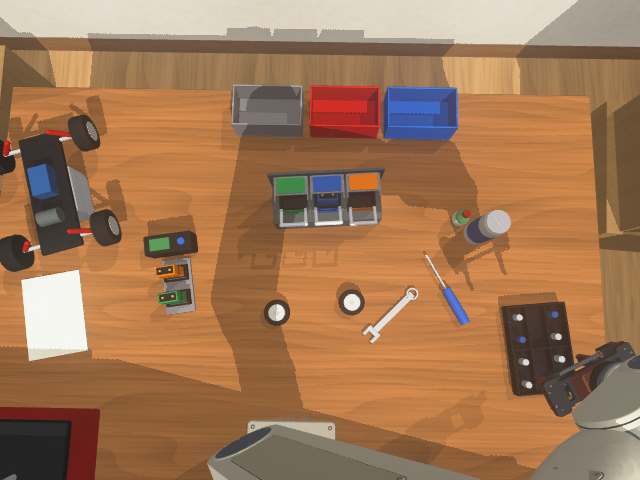

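The side view shows the orange bin's label at about (287,167), the far end of the rack, and the orange pack at (332,425) beside the charger. In the top view the orange label is at (364,181), the orange pack at (172,271), and the green pack at (174,297). The glue (462,217) and spray can (490,225) are to the right of the rack.

```bash
python3 - <<'E'
from h import *
for n in("top","side"):
    im=cv2.imread(f"pics/{n}0.png"); W=np.load(f"{n}0.npy"); hsv=cv2.cvtColor(im,cv2.COLOR_BGR2HSV)
    for c,(lo,hi) in dict(orange=((8,200,130),(18,255,255)),green=((50,120,50),(85,255,255)),blue=((105,130,60),(125,255,255))).items():
        m=cv2.inRange(hsv,lo,hi)
        k,l,s,ce=cv2.connectedComponentsWithStats(m)
        for i in range(1,k):
            if s[i,4]<40: continue
            P=W[(l==i)]; P=P[~np.isnan(P[:,0])]
            if len(P)==0 or np.median(P[:,2])<20: continue
            zt=np.percentile(P[:,2],95); T=P[P[:,2]>zt-8]
            r=cv2.minAreaRect(T[:,:2].astype(np.float32))
            print(n,c,ce[i].round(),s[i,4],"ztop",zt.round(1),"rect",np.round(r[0],1),np.round(r[1],1),round(r[2],1),"mean",T.mean(0).round(1))
# handles: bright points in front of rack
W=np.load("top0.npy"); im=cv2.imread("pics/top0.png")
for (a,b) in [((150,240),(260,390)),((225,320),(135,205))]:
    crop=im[a[0]:a[1],b[0]:b[1]]
    cv2.imwrite(f"pics/c{a[0]}.png",cv2.resize(crop,None,fx=6 if a[0]==150 else 8,fy=6 if a[0]==150 else 8,interpolation=cv2.INTER_CUBIC)[:600,:800])
g=cv2.inRange(cv2.cvtColor(im,cv2.COLOR_BGR2HSV),(0,0,130),(180,70,255))
for v in range(205,232,2): print(v,[(u,W[v,u].round().tolist()) for u in (355,364,372)])
# dock points
D=W[225:320,135:205].reshape(-1,3)
for lo,hi in((50,66),(17,27),(92,105)):
    T=D[(D[:,2]>lo)&(D[:,2]<hi)]; print(lo,len(T),T.mean(0).round(1),[np.round(x,1) for x in cv2.minAreaRect(T[:,:2].astype(np.float32))])
E
```

```text
top orange [363. 182.] 402 ztop 216.9 rect [ 667.2 -157.9] [33.1 60. ] 4.3 mean [ 667.1 -157.9  213.9]
top orange [173. 272.] 149 ztop 99.2 rect [467.  301.2] [19.6 47.3] 34.7 mean [469.2 297.1  96.6]
top green [290. 185.] 394 ztop 216.6 rect [656.4   1.1] [33.  59.7] 2.4 mean [656.4   1.5 213.8]
top green [172. 299.] 63 ztop 100.0 rect [409.9 294.6] [23.4 44.1] 11.5 mean [406.2 287.   96.7]
top blue [ 40. 182.] 640 ztop 143.2 rect [680.6 604.6] [71.3 47.8] 15.0 mean [679.9 604.4 140.3]
top blue [327. 183.] 403 ztop 216.8 rect [661.9 -78.2] [33.7 60.5] 4.7 mean [661.7 -78.3 214. ]
top blue [180. 240.] 41 ztop 69.0 rect [550.8 284.2] [16.2 14.8] 34.9 mean [550.8 284.2  66.4]
top blue [456. 306.] 319 ztop 27.7 rect [ 401.7 -412.1] [97.4 21.1] 29.2 mean [ 401.3 -411.8   23.8]
side orange [287. 167.] 295 ztop 217.5 rect [ 666.2 -156. ] [32.  64.1] 3.1 mean [ 666.3 -155.2  214.8]
side orange [331. 430.] 180 ztop 100.3 rect [473.1 312.1] [23.5 41.8] 11.5 mean [472.9 321.6  97.7]
side orange [331. 444.] 119 ztop 62.9 rect [468.4 331.3] [22.2  2.4] 11.1 mean [468.9 331.3  60.2]
side green [2
[... 2289 characters left out ...]
.0, -165.0, 164.0]), (372, [583.0, -183.0, 168.0])]
225 [(355, [579.0, -145.0, 163.0]), (364, [610.0, -180.0, -0.0]), (372, [610.0, -201.0, -2.0])]
227 [(355, [604.0, -156.0, 2.0]), (364, [604.0, -180.0, -0.0]), (372, [605.0, -201.0, -1.0])]
229 [(355, [599.0, -156.0, -0.0]), (364, [599.0, -180.0, 2.0]), (372, [600.0, -201.0, -3.0])]
231 [(355, [593.0, -156.0, -1.0]), (364, [594.0, -180.0, 1.0]), (372, [594.0, -201.0, 2.0])]
50 992 [538.8 316.1  59.6] [array([484.1, 309.1]), array([175.4, 121. ]), np.float64(8.8)]
17 256 [456.3 291.9  21.6] [array([476.6, 292.8]), array([168.7, 117.6]), np.float64(18.7)]
92 415 [442.  301.   97.7] [array([442.3, 301.4]), array([89.7, 48.2]), np.float64(9.5)]
```

View pics/c150.png

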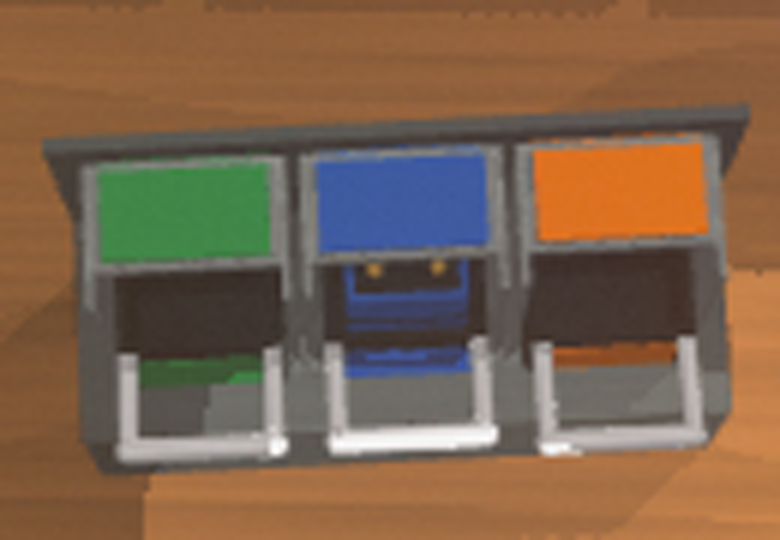

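View pics/c225.png

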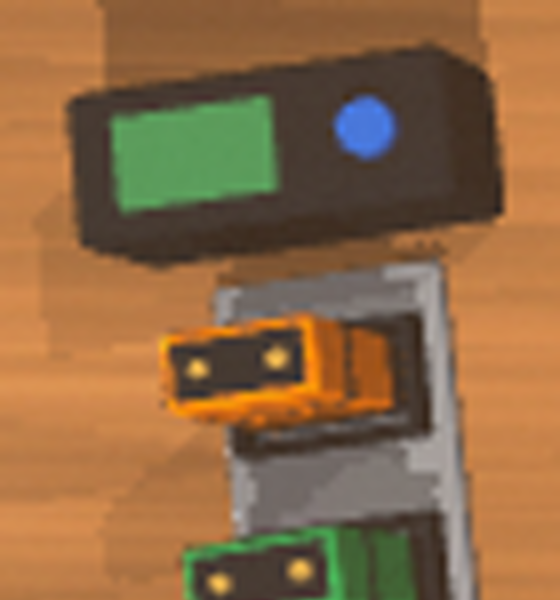

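The crops confirm the layout. The orange handle's bar is centred near (363,223) in the full top image, and the orange pack is in the well next to the charger. From the labels, the rack yaw is 3.8° and the orange bay origin is about (628,-159), which puts the handle at about (588,-162,164). That agrees with the depth readings on the bar. I'll move above the gap behind the bar with the fingers closed.

>>> {"api": "servo_tool", "payload": {
  "steps": [
    [[0.021,0.025,0.006],[0,0,-1.4],-1],
    [[0.021,0.025,0.006],[0,0,-1.4],-1],
    [[0.021,0.025,0.006],[0,0,-1.4],-1],
    [[0.021,0.025,0.006],[0,0,-1.4],-1],
    [[0.021,0.025,0.006],[0,0,-1.4],-1],
    [[0.021,0.025,0.006],[0,0,-1.4],-1],
    [[0.021,0.025,0.006],[0,0,-1.4],-1],
    [[0.021,0.025,0.006],[0,0,-1.4],-1]
  ]
}}

```text
t: 0.77
ee_pos: [441.5, -360.7, 270.7]
orientation: [-3.116, -0.399, 0.001]
ft_force: [-0.6, -0.3, -0.9]
width: 38.1
grasp_force: 0.0
```

>>> {"api": "servo_tool", "payload": {
  "steps": [
    [[0.021,0.025,0],[0,0,-1.4],-1],
    [[0.021,0.025,0],[0,0,-1.4],-1],
    [[0.021,0.025,0],[0,0,-1.4],-1],
    [[0.021,0.025,0],[0,0,-1.4],-1],
    [[0.021,0.025,0],[0,0,-1.4],-1],
    [[0.021,0.025,0],[0,0,-1.4],-1],
    [[0.021,0.025,0],[0,0,-1.4],-1],
    [[0,0,0],[0,0,0],-1]
  ]
}}

```text
t: 1.43
ee_pos: [590.7, -183.3, 270.3]
orientation: [-3.137, -0.138, -0.002]
ft_force: [-0.0, -0.1, -0.0]
width: 0.8
grasp_force: 0.0
```

>>> {"api": "servo_tool", "payload": {
  "steps": [
    [[0.01,0.0115,0],[0,0,-0.6],-1],
    [[0.01,0.0115,0],[0,0,-0.6],-1],
    [[0,0,-0.02],[0,0,0],-1],
    [[0,0,-0.025],[0,0,0],-1],
    [[0,0,-0.025],[0,0,0],-1],
    [[0,0,-0.02],[0,0,0],-1],
    [[0,0,0],[0,0,0],-1],
    [[0,0,0],[0,0,0],-1]
  ]
}}

```text
t: 2.1
ee_pos: [606.9, -164.4, 179.7]
orientation: [-3.139, -0.101, 0.004]
ft_force: [0.6, 1.2, 0.4]
width: 0.2
grasp_force: 0.0
```

```bash
python3 - <<'E'
from h import *
im,W,z=look("side"); cv2.imwrite("pics/s1.png",cv2.resize(im[120:320,200:400],None,fx=3,fy=3,interpolation=cv2.INTER_CUBIC))
# refine packs from side view before the pick
W=np.load("side0.npy"); D=W[380:480,300:400].reshape(-1,3); T=D[(D[:,2]>93)&(D[:,2]<104)]
print(len(T),cv2.minAreaRect(T[:,:2].astype(np.float32)))
E
```

```text
800 ((441.5095520019531, 303.13714599609375), (89.49098205566406, 48.14267349243164), 9.998172760009766)
```

View pics/s1.png

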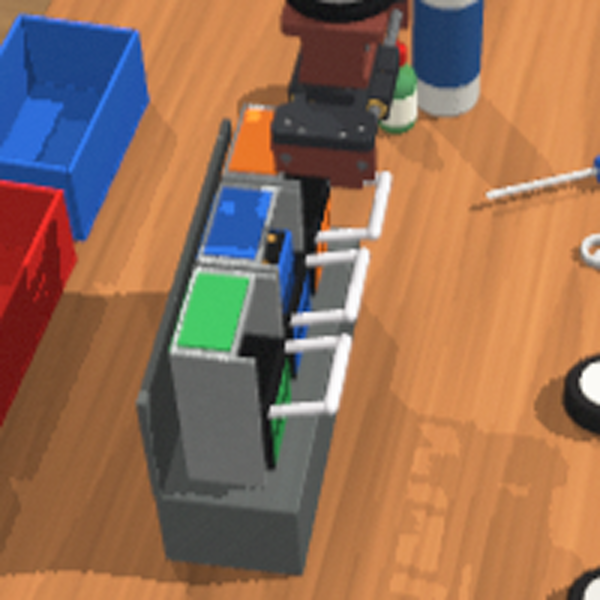

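The picture shows the gripper body in front of the orange bin at about (330,120), and the fingers above the handle at about (380,180). Nothing is touching. I'll shift 3.5 mm and lower the fingers behind the bar.

>>> {"api": "servo_tool", "payload": {
  "steps": [
    [[0.0035,0.0035,0],[0,0,0],-1],
    [[0,0,0],[0,0,0],-1],
    [[0,0,-0.008],[0,0,0],-1],
    [[0,0,-0.008],[0,0,0],-1],
    [[0,0,-0.008],[0,0,0],-1],
    [[0,0,-0.008],[0,0,0],-1],
    [[0,0,0],[0,0,0],-1],
    [[0,0,0],[0,0,0],-1]
  ]
}}

```text
t: 2.82
ee_pos: [610.8, -160.6, 147.6]
orientation: [-3.139, -0.101, 0.003]
ft_force: [0.7, -0.1, 0.5]
width: 0.4
grasp_force: 0.0
```

>>> {"api": "servo_tool", "payload": {
  "steps": [
    [[-0.0075,-0.0005,0],[0,0,0],-1],
    [[-0.0055,-0.0004,-0.0035],[0,0,0],-1],
    [[-0.0053,-0.0004,-0.0036],[0,0,0],-1],
    [[-0.0048,-0.0003,-0.0043],[0,0,0],-1],
    [[-0.0047,-0.0003,-0.0045],[0,0,0],-1],
    [[-0.0042,-0.0003,-0.0053],[0,0,0],-1],
    [[-0.0042,-0.0003,-0.0054],[0,0,0],-1],
    [[0,0,0],[0,0,0],-1]
  ]
}}

```text
t: 3.48
ee_pos: [575.6, -163.4, 121.5]
orientation: [3.14, 0.1, 0.003]
ft_force: [5.2, 0.5, -3.5]
width: 0.6
grasp_force: 2.3
```

>>> {"api": "servo_tool", "payload": {
  "steps": [
    [[-0.003,-0.0002,-0.001],[0,0,0],-1],
    [[-0.003,-0.0002,-0.001],[0,0,0],-1],
    [[0,0,0],[0,0,0],-1],
    [[0,0,0],[0,0,0],-1],
    [[0,0,0],[0,0,0],-1],
    [[0,0,0],[0,0,0],-1],
    [[0,0,0],[0,0,0],-1],
    [[0,0,0],[0,0,0],-1]
  ]
}}

```text
t: 4.15
ee_pos: [575.4, -163.6, 121.6]
orientation: [3.138, 0.1, 0.021]
ft_force: [17.6, 4.8, -3.0]
width: 0.3
grasp_force: 9.4
```

>>> {"api": "servo_tool", "payload": {
  "steps": [
    [[0.006,0.0004,0],[0,0,0],-1],
    [[0.005,0.0003,0],[0,0,0],-1],
    [[0,0,0.02],[0,0,0],-1],
    [[0,0,0.035],[0,0,0],-1],
    [[0,0,0.035],[0,0,0],1],
    [[-0.01,0.035,0.02],[0,0,0.75],1],
    [[-0.01,0.04,0],[0,0,0.75],1],
    [[-0.01,0.04,0],[0,0,0.75],1]
  ]
}}

```text
t: 4.82
ee_pos: [549.9, -47.6, 231.2]
orientation: [3.137, 0.16, 0.002]
ft_force: [0.6, -0.1, 0.9]
width: 23.9
grasp_force: 0.0
```

>>> {"api": "servo_tool", "payload": {
  "steps": [
    [[-0.01,0.04,0],[0,0,0.75],1],
    [[-0.01,0.04,0],[0,0,0.75],1],
    [[-0.01,0.04,0],[0,0,0.75],1],
    [[-0.01,0.04,0],[0,0,0.75],1],
    [[-0.01,0.04,0],[0,0,0.75],1],
    [[-0.01,0.04,0],[0,0,0],1],
    [[-0.01,0.04,0],[0,0,0],1],
    [[0,0,0],[0,0,0],1]
  ]
}}

```text
t: 5.48
ee_pos: [477.9, 237.2, 229.6]
orientation: [-3.129, -0.273, 0.002]
ft_force: [0.1, -0.4, 0.1]
width: 76.9
grasp_force: 0.0
```

```bash
python3 - <<'E'
from h import *
im,W,z=look("top"); cv2.imwrite("pics/t2.png",cv2.resize(im[150:300,140:400],None,fx=3,fy=3,interpolation=cv2.INTER_CUBIC))
np.save("top2.npy",W); cv2.imwrite("pics/t2f.png",im)
o=st(); print(o['ee_pos'],o['orientation'],o['qpos'],o['width'])
E
```

```text
[478.5582797  234.63785837 229.45487772] [ 3.12922300e+00  2.73502026e-01 -2.43218001e-03] [4.33464409e-01 2.80869084e-01 1.82610265e+00 1.30845219e-04
 1.03622661e+00 1.82983201e+00] 81.23845222283175
```

View pics/t2.png

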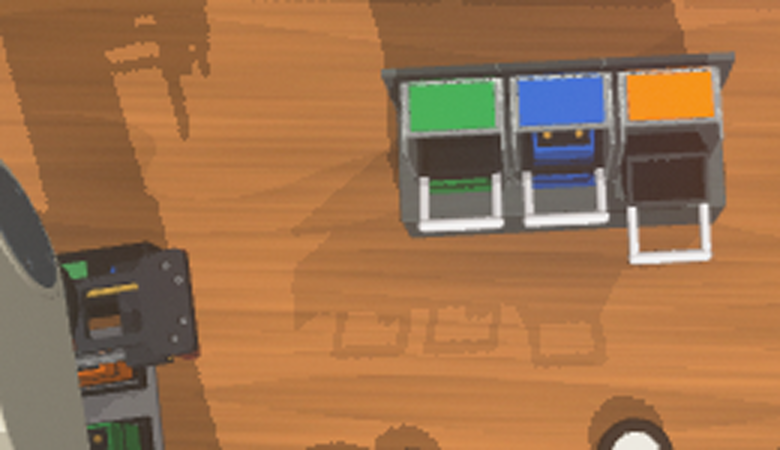

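The orange bin is tipped out, with its bar now at about (670,255) in the crop, and the other two bins are shut. The gripper is near the dock.

>>> {"api": "servo_tool", "payload": {
  "steps": [
    [[-0.0025,0.0365,0],[0,0,0],1],
    [[-0.0025,0.0365,0],[0,0,0],1],
    [[0,0,0],[0,0,0],1],
    [[0,0,-0.03],[0,0,0],1],
    [[0,0,-0.03],[0,0,0],1],
    [[0,0,-0.03],[0,0,0],1],
    [[0,0,0],[0,0,0],1],
    [[0,0,0],[0,0,0],1]
  ]
}}

```text
t: 6.2
ee_pos: [474.4, 303.0, 138.8]
orientation: [3.128, 0.263, -0.007]
ft_force: [0.0, 0.5, 0.7]
width: 87.9
grasp_force: 0.0
```

```bash
python3 - <<'E'
from h import *
im,W,z=look("side"); cv2.imwrite("pics/s3.png",cv2.resize(im[340:480,240:440],None,fx=4,fy=4,interpolation=cv2.INTER_CUBIC))
o=st(); print(o['ee_pos'],o['orientation'],o['width'])
# tipped bin: points near orange bay in the picture taken before
W=np.load("top2.npy"); im=cv2.imread("pics/t2f.png")
yaw=0.067; c,s=np.cos(yaw),np.sin(yaw)
B=W-np.array([628.2,-159.4,80]); B=np.stack([c*B[...,0]+s*B[...,1],-s*B[...,0]+c*B[...,1],B[...,2]],-1)
np.save("B.npy",B)
for v in range(196,240,2): print(v,B[v,363].round(1).tolist(),im[v,363].tolist())
T=B[(B[...,2]>40)&(B[...,2]<70)&(B[...,0]<-55)&(B[...,0]>-85)&(abs(B[...,1])<40)]; print("bar",len(T),np.median(T,0),T[:,1].min(),T[:,1].max(),T[:,0].min(),T[:,0].max())
E
```

```text
[475.56723231 303.934026   140.38854851] [ 3.12981387e+00  2.63479481e-01 -1.50414733e-03] 87.0853971379226
196 [27.1, -8.1, 49.6] [46, 53, 74]
198 [18.3, -6.1, 65.9] [45, 51, 73]
200 [9.3, -4.0, 84.0] [45, 52, 73]
202 [3.4, -3.2, 89.0] [80, 85, 99]
204 [13.3, -9.4, 25.0] [49, 55, 76]
206 [9.4, -9.5, 20.3] [47, 54, 74]
208 [4.2, -9.2, 21.2] [49, 54, 75]
210 [-1.8, -8.3, 26.3] [46, 53, 75]
212 [-9.7, -6.6, 40.2] [44, 52, 73]
214 [-17.8, -4.7, 56.2] [46, 52, 73]
216 [-25.1, -3.2, 68.6] [54, 61, 79]
218 [-15.8, -10.0, -2.9] [77, 83, 94]
220 [-19.4, -10.5, -10.9] [78, 87, 97]
222 [-18.5, -13.3, -42.6] [78, 85, 96]
224 [-18.8, -15.6, -69.4] [78, 83, 96]
226 [-22.4, -16.3, -79.5] [67, 110, 167]
228 [-27.7, -16.0, -80.0] [69, 111, 167]
230 [-32.7, -15.9, -82.1] [67, 106, 161]
232 [-38.0, -15.5, -82.4] [66, 108, 163]
234 [-66.1, -1.3, 60.5] [210, 214, 217]
236 [-70.9, -1.0, 61.1] [240, 241, 242]
238 [-53.7, -14.8, -84.9] [71, 117, 175]
bar 143 [-67.44130393  -1.015308    61.12193957] -32.20260819804837 31.555195127941847 -73.27916152103275 -55.48890292719814
```

View pics/s3.png

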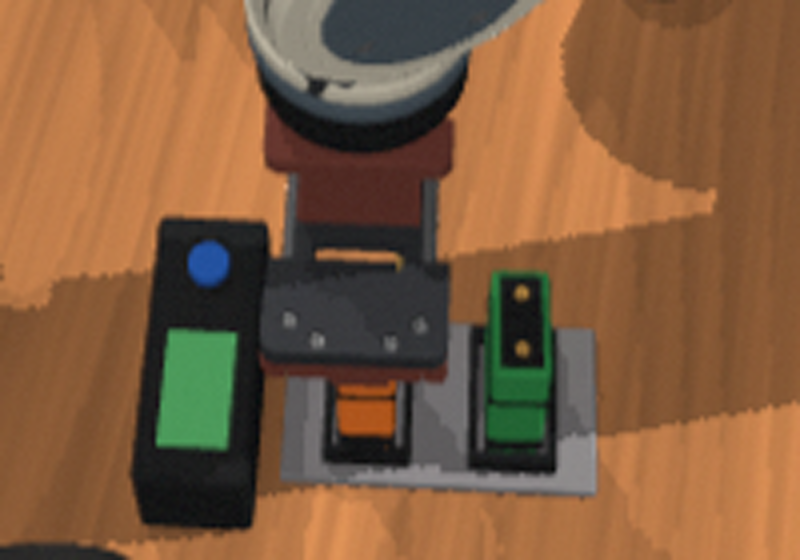

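The picture shows the fingers straddling the orange pack, centred on it at about (365,400). I'll nudge to centre, lower and close.

>>> {"api": "servo_tool", "payload": {
  "steps": [
    [[-0.002,0.0035,0],[0,0,0],1],
    [[0,0,-0.02],[0,0,0],1],
    [[0,0,-0.024],[0,0,0],1],
    [[0,0,-0.024],[0,0,0],1],
    [[0,0,0],[0,0,0],1],
    [[0,0,0],[0,0,0],1],
    [[0,0,0],[0,0,0],-1],
    [[0,0,0],[0,0,0],-1]
  ]
}}

```text
t: 6.92
ee_pos: [474.5, 309.3, 74.2]
orientation: [-3.129, -0.265, -0.005]
ft_force: [0.6, -0.5, -0.2]
width: 77.8
grasp_force: 0.0
```

>>> {"api": "servo_tool", "payload": {
  "steps": [
    [[0,0,0],[0,0,0],-1],
    [[0,0,0],[0,0,0],-1],
    [[0,0,0],[0,0,0],-1],
    [[0,0,0],[0,0,0],-1],
    [[0,0,0],[0,0,0],-1],
    [[0,0,0],[0,0,0],-1],
    [[0,0,0],[0,0,0],-1],
    [[0,0,0],[0,0,0],-1]
  ]
}}

```text
t: 7.58
ee_pos: [473.3, 308.6, 72.3]
orientation: [-3.13, -0.265, -0.0]
ft_force: [-1.7, -1.1, 5.3]
width: 47.1
grasp_force: 30.0
```

>>> {"api": "servo_tool", "payload": {
  "steps": [
    [[0,0,0.015],[0,0,0],-1],
    [[0,0,0.025],[0,0,0],-1],
    [[0,0,0.035],[0,0,0],-1],
    [[0,0,0.035],[0,0,0],-1],
    [[0,0,0.035],[0,0,0],-1],
    [[0,0,0.035],[0,0,0],-1],
    [[0,0,0.03],[0,0,0],-1],
    [[0,0,0],[0,0,0],-1]
  ]
}}

```text
t: 8.25
ee_pos: [475.7, 310.2, 288.2]
orientation: [-3.126, -0.265, -0.014]
ft_force: [1.2, 0.5, -1.9]
width: 47.1
grasp_force: 30.0
```

>>> {"api": "servo_tool", "payload": {
  "steps": [
    [[0.006,-0.03,0],[0,0,-0.73],-1],
    [[0.006,-0.03,0],[0,0,-0.73],-1],
    [[0.006,-0.03,0],[0,0,-0.73],-1],
    [[0.006,-0.03,0],[0,0,-0.73],-1],
    [[0.006,-0.03,0],[0,0,-0.73],-1],
    [[0.006,-0.03,0],[0,0,-0.73],-1],
    [[0.006,-0.03,0],[0,0,-0.73],-1],
    [[0.006,-0.03,0],[0,0,-0.73],-1]
  ]
}}

```text
t: 8.92
ee_pos: [520.4, 67.1, 280.6]
orientation: [3.14, 0.105, -0.004]
ft_force: [0.0, 0.1, -1.4]
width: 46.8
grasp_force: 30.0
```

>>> {"api": "servo_tool", "payload": {
  "steps": [
    [[0.006,-0.03,0],[0.23,-3.43,0],-1],
    [[0.006,-0.03,0],[0.23,-3.43,0],-1],
    [[0.006,-0.03,0],[0.23,-3.43,0],-1],
    [[0.006,-0.03,0],[0.23,-3.43,0],-1],
    [[0.006,-0.03,0],[0.23,-3.43,0],-1],
    [[0.006,-0.03,0],[0.23,-3.43,0],-1],
    [[0.006,-0.03,0],[0.23,-3.43,0],-1],
    [[0.006,-0.02,0],[0.23,-3.43,0],-1]
  ]
}}

```text
t: 9.58
ee_pos: [568.4, -163.8, 280.8]
orientation: [-3.035, -0.099, -0.745]
ft_force: [-0.0, 0.9, -2.1]
width: 46.8
grasp_force: 30.0
```

>>> {"api": "servo_tool", "payload": {
  "steps": [
    [[0,0,0],[0,0,0],-1],
    [[0,0,0],[0,0,0],-1],
    [[0,0,0],[0,0,0],-1],
    [[0,0,0],[0,0,0],-1],
    [[0,0,0],[0,0,0],-1],
    [[0,0,0],[0,0,0],-1],
    [[0,0,0],[0,0,0],-1],
    [[0,0,0],[0,0,0],-1]
  ]
}}

```text
t: 10.25
ee_pos: [569.4, -160.9, 282.2]
orientation: [-3.034, -0.103, -0.743]
ft_force: [-0.1, -0.0, -1.3]
width: 46.4
grasp_force: 30.0
```

```bash
cat > g.py <<'E'
from h import *
from scipy.spatial.transform import Rotation as Ro
th=0.48; yaw=0.067
Rb=Ro.from_euler('z',yaw)*Ro.from_euler('y',-th)          # bin axes
hinge=np.array([628.2,-159.4,92]); floor=hinge+Rb.apply([20.5,0,5])
o=st(); T=Ro.from_rotvec(o['orientation'])
want=Rb*Ro.from_euler('x',180,degrees=True)
if (T.inv()*want).magnitude()>1.5: want=want*Ro.from_euler('z',180,degrees=True)
print("turn needed deg",np.degrees((want*T.inv()).as_rotvec()).round(2))
print("tcp in pocket",Rb.inv().apply(o['ee_pos']-floor).round(1),"tcp",o['ee_pos'].round(1),"w",o['width'],o['grasp_force'],o['ft_force'].round(1))
print("axis up",Rb.apply([0,0,1]).round(3),"x",Rb.apply([1,0,0]).round(3),"y",Rb.apply([0,1,0]).round(3))
E
python3 - <<'E'
from g import *
im,W,z=look("side"); cv2.imwrite("pics/s4.png",cv2.resize(im[90:310,200:420],None,fx=2.7,fy=2.7,interpolation=cv2.INTER_CUBIC))
hsv=cv2.cvtColor(im,cv2.COLOR_BGR2HSV); m=cv2.inRange(hsv,(8,190,110),(18,255,255))
k,l,s,ce=cv2.connectedComponentsWithStats(m)
for i in range(1,k):
    if s[i,4]<30: continue
    P=W[l==i]; P=P[~np.isnan(P[:,0])]; Q=Rb.inv().apply(P-floor)
    if len(P): print(ce[i].round(),s[i,4],"in pocket axes lo/med/hi",np.percentile(Q,[3,50,97],axis=0).round(1).tolist())
E
```

```text
turn needed deg [ 0.01  0.01 -0.06]
tcp in pocket [ 15.2   2.4 190.9] tcp [ 569.4 -160.9  282.2] w 46.43879871003903 29.97938632965088 [-0.1 -0.  -1.3]
axis up [-0.461 -0.031  0.887] x [0.885 0.059 0.462] y [-0.067  0.998  0.   ]
[325. 155.] 346 in pocket axes lo/med/hi [[5.2, -13.9, 146.3], [26.3, 23.5, 169.9], [28.8, 28.6, 216.6]]
[287. 167.] 311 in pocket axes lo/med/hi [[56.5, -26.8, 78.8], [70.1, 2.1, 86.5], [83.5, 29.9, 94.4]]
```

View pics/s4.png

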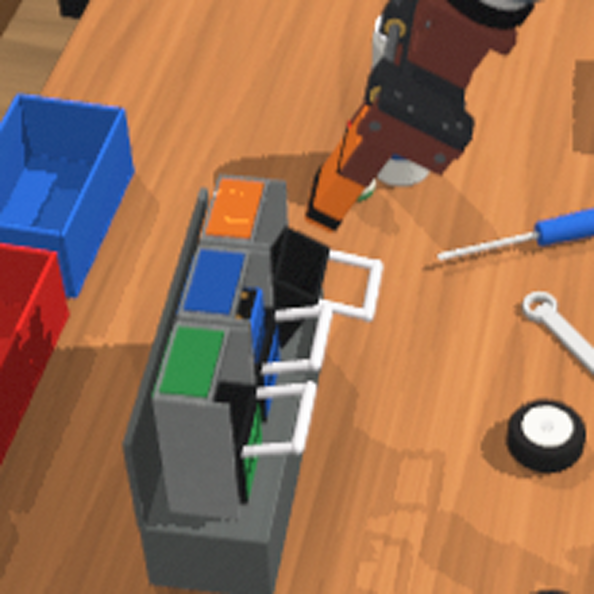

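The picture shows the pack held at about (340,180), parallel to the tipped bin, whose mouth is at about (300,265). I'll move onto the pocket axis, with the pack's underside 15 mm above the rim.

>>> {"api": "servo_tool", "payload": {
  "steps": [
    [[-0.0067,-0.0016,-0.0035],[0,0,0],-1],
    [[-0.0067,-0.0016,-0.0035],[0,0,0],-1],
    [[0.0058,0.0004,-0.0111],[0,0,0],-1],
    [[0.0058,0.0004,-0.0111],[0,0,0],-1],
    [[0.0058,0.0004,-0.0111],[0,0,0],-1],
    [[0.0058,0.0004,-0.0111],[0,0,0],-1],
    [[0,0,0],[0,0,0],-1],
    [[0,0,0],[0,0,0],-1]
  ]
}}

```text
t: 10.97
ee_pos: [578.9, -162.7, 229.0]
orientation: [-3.034, -0.102, -0.739]
ft_force: [-0.4, 0.4, -2.8]
width: 46.9
grasp_force: 30.0
```

```bash
python3 - <<'E'
from g import *
im,W,z=look("side"); cv2.imwrite("pics/s5.png",cv2.resize(im[130:250,240:370],None,fx=5,fy=5,interpolation=cv2.INTER_CUBIC))
E
```

```text
turn needed deg [-0.06 -0.14 -0.04]
tcp in pocket [-1.000e+00  1.000e-01  1.394e+02] tcp [ 578.9 -162.7  229. ] w 46.90100587883352 29.979181587696075 [-0.4  0.4 -2.8]
axis up [-0.461 -0.031  0.887] x [0.885 0.059 0.462] y [-0.067  0.998  0.   ]
```

View pics/s5.png

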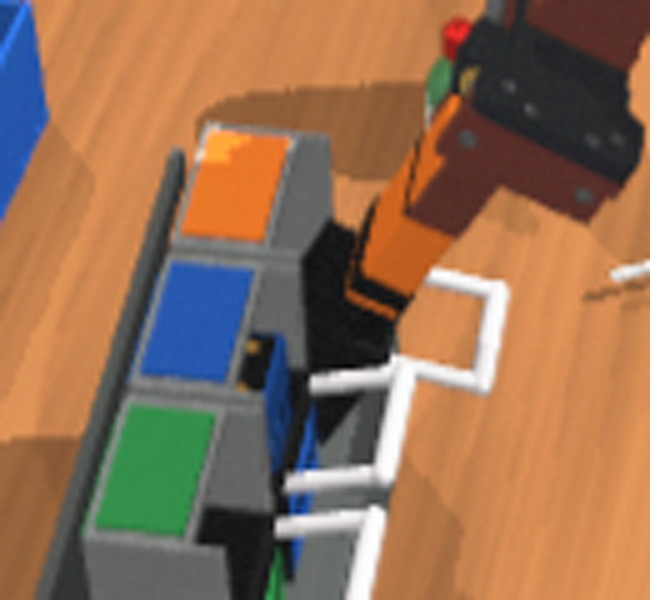

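The pack hangs over the mouth of the bin, with its lower end at about (375,300) between the walls. I'll insert it along the axis, 40 mm first.

>>> {"api": "servo_tool", "payload": {
  "steps": [
    [[0.0032,0.0002,-0.0039],[0,0,0],-1],
    [[0.0023,0.0002,-0.0044],[0,0,0],-1],
    [[0.0023,0.0001,-0.0044],[0,0,0],-1],
    [[0.0023,0.0002,-0.0044],[0,0,0],-1],
    [[0.0023,0.0001,-0.0044],[0,0,0],-1],
    [[0.0023,0.0002,-0.0044],[0,0,0],-1],
    [[0.0023,0.0001,-0.0044],[0,0,0],-1],
    [[0.0023,0.0002,-0.0044],[0,0,0],-1]
  ]
}}

```text
t: 11.68
ee_pos: [598.5, -161.7, 195.5]
orientation: [-3.034, -0.102, -0.742]
ft_force: [-0.6, -0.6, -1.8]
width: 47.0
grasp_force: 30.0
```

>>> {"api": "servo_tool", "payload": {
  "steps": [
    [[0.0023,0.0001,-0.0044],[0,0,0],-1],
    [[0.0023,0.0002,-0.0044],[0,0,0],-1],
    [[0.0023,0.0001,-0.0044],[0,0,0],-1],
    [[0.0023,0.0002,-0.0044],[0,0,0],-1],
    [[0.0023,0.0001,-0.0044],[0,0,0],-1],
    [[0,0,0],[0,0,0],-1],
    [[0,0,0],[0,0,0],-1],
    [[0,0,0],[0,0,0],-1]
  ]
}}

```text
t: 12.35
ee_pos: [609.8, -161.1, 174.0]
orientation: [-3.034, -0.102, -0.743]
ft_force: [0.6, 0.8, -1.8]
width: 47.1
grasp_force: 30.0
```

```bash
python3 g.py
```

```text
turn needed deg [ 0.   -0.   -0.01]
tcp in pocket [ 1.  -0.4 76.3] tcp [ 609.8 -161.1  174. ] w 47.09414971922924 29.979287981987 [ 0.6  0.8 -1.8]
axis up [-0.461 -0.031  0.887] x [0.885 0.059 0.462] y [-0.067  0.998  0.   ]
```

>>> {"api": "servo_tool", "payload": {
  "steps": [
    [[0.0005,0.0003,-0.0022],[0,0,0],-1],
    [[0.0009,0.0001,-0.0018],[0,0,0],-1],
    [[0.0009,0.0001,-0.0018],[0,0,0],-1],
    [[0.0009,0,-0.0018],[0,0,0],-1],
    [[0.0009,0.0001,-0.0018],[0,0,0],-1],
    [[0.0005,0,-0.0009],[0,0,0],-1],
    [[0,0,0],[0,0,0],-1],
    [[0,0,0],[0,0,0],-1]
  ]
}}

```text
t: 13.02
ee_pos: [614.4, -160.5, 163.6]
orientation: [-3.035, -0.102, -0.742]
ft_force: [0.1, -0.7, -2.7]
width: 47.1
grasp_force: 30.0
```

```bash
python3 g.py
```

```text
turn needed deg [-0.   -0.01 -0.  ]
tcp in pocket [ 0.2 -0.1 64.9] tcp [ 614.4 -160.5  163.6] w 47.06004189145552 29.97929334640503 [ 0.1 -0.7 -2.7]
axis up [-0.461 -0.031  0.887] x [0.885 0.059 0.462] y [-0.067  0.998  0.   ]
```

>>> {"api": "servo_tool", "payload": {
  "steps": [
    [[0.0005,0,-0.0009],[0,0,0],-1],
    [[0,0,0],[0,0,0],-1],
    [[0,0,0],[0,0,0],-1],
    [[0.0005,0,-0.0009],[0,0,0],-1],
    [[0,0,0],[0,0,0],-1],
    [[0,0,0],[0,0,0],-1],
    [[0,0,0],[0,0,0],-1],
    [[0,0,0],[0,0,0],-1]
  ]
}}

```text
t: 13.68
ee_pos: [615.7, -160.5, 162.8]
orientation: [-3.034, -0.102, -0.744]
ft_force: [-4.1, -0.6, 6.5]
width: 46.9
grasp_force: 30.0
```

```bash
python3 g.py
```

```text
turn needed deg [ 0.02  0.07 -0.01]
tcp in pocket [ 1.  -0.3 63.6] tcp [ 615.7 -160.5  162.8] w 46.90759856255113 29.9960196018219 [-4.1 -0.6  6.5]
axis up [-0.461 -0.031  0.887] x [0.885 0.059 0.462] y [-0.067  0.998  0.   ]
```

The pack is on the floor: about 8 N along the axis at the expected depth. I'll release it and retract along the axis.

>>> {"api": "servo_tool", "payload": {
  "steps": [
    [[0,0,0],[0,0,0],0.35],
    [[0,0,0],[0,0,0],0.35],
    [[0,0,0],[0,0,0],0.35],
    [[0,0,0],[0,0,0],0.35],
    [[0,0,0],[0,0,0],0.35],
    [[0,0,0],[0,0,0],0.35],
    [[0,0,0],[0,0,0],0.35],
    [[-0.0023,-0.0002,0.0044],[0,0,0],0.35]
  ]
}}

```text
t: 14.35
ee_pos: [612.8, -160.5, 165.6]
orientation: [-3.034, -0.102, -0.741]
ft_force: [-0.1, 0.3, -0.1]
width: 59.4
grasp_force: 0.0
```

>>> {"api": "servo_tool", "payload": {
  "steps": [
    [[-0.0046,-0.0003,0.0089],[0,0,0],0.35],
    [[-0.0046,-0.0003,0.0089],[0,0,0],0.35],
    [[-0.0046,-0.0003,0.0089],[0,0,0],0.35],
    [[-0.0092,-0.0006,0.0178],[0,0,0],0.35],
    [[-0.0092,-0.0006,0.0178],[0,0,0],0.35],
    [[-0.0092,-0.0006,0.0178],[0,0,0],0.35],
    [[-0.0092,-0.0006,0.0178],[0,0,0],0.35],
    [[0,0,0],[0,0,0],0.35]
  ]
}}

```text
t: 15.02
ee_pos: [562.6, -164.8, 268.8]
orientation: [-3.035, -0.102, -0.752]
ft_force: [1.2, 0.5, 1.6]
width: 59.3
grasp_force: 0.0
```

```bash
python3 - <<'E'
from g import *
im,W,z=look("side"); cv2.imwrite("pics/s6.png",cv2.resize(im[130:250,240:370],None,fx=4,fy=4,interpolation=cv2.INTER_CUBIC))
E
```

```text
turn needed deg [0.16 0.33 0.04]
tcp in pocket [  2.8  -1.  182.2] tcp [ 562.6 -164.8  268.8] w 59.30008844063186 0.0 [1.2 0.5 1.6]
axis up [-0.461 -0.031  0.887] x [0.885 0.059 0.462] y [-0.067  0.998  0.   ]
```

View pics/s6.png

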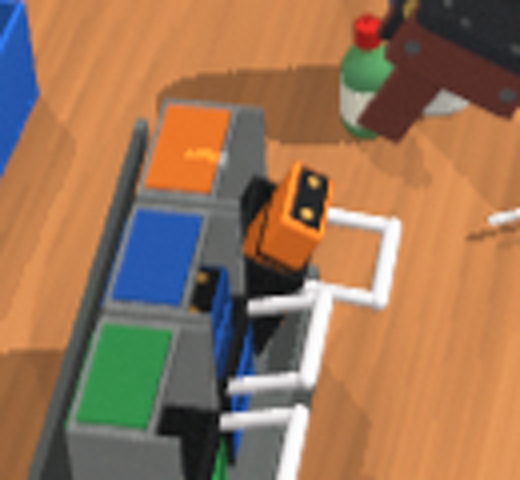

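The pack stands in the tipped bin at about (290,215), and the fingers are clear. Next I'll turn the tool vertical, close the fingers and go in front of the bar.

>>> {"api": "servo_tool", "payload": {
  "steps": [
    [[-0.005,0,0],[-0.23,3.43,0],-1],
    [[-0.005,0,0],[-0.23,3.43,0],-1],
    [[-0.005,0,0],[-0.23,3.43,0],-1],
    [[-0.005,0,0],[-0.23,3.43,0],-1],
    [[-0.005,0,0],[-0.23,3.43,0],-1],
    [[-0.005,0,0],[-0.23,3.43,0],-1],
    [[-0.005,0,0],[-0.23,3.43,0],-1],
    [[-0.003,0,0],[-0.23,3.43,0],-1]
  ]
}}

```text
t: 15.73
ee_pos: [524.0, -163.8, 263.5]
orientation: [-3.14, -0.105, 0.006]
ft_force: [-0.1, 0.0, -0.5]
width: 9.8
grasp_force: 0.0
```

>>> {"api": "servo_tool", "payload": {
  "steps": [
    [[0,0,-0.03],[0,0,0],-1],
    [[0,0,-0.03],[0,0,0],-1],
    [[0,0,-0.03],[0,0,0],-1],
    [[0,0,-0.03],[0,0,0],-1],
    [[0,0,-0.026],[0,0,0],-1],
    [[0,0,0],[0,0,0],-1],
    [[0,0,0],[0,0,0],-1],
    [[0,0,0],[0,0,0],-1]
  ]
}}

```text
t: 16.4
ee_pos: [525.2, -164.1, 118.9]
orientation: [3.14, 0.106, 0.001]
ft_force: [0.4, -0.3, 0.5]
width: 0.5
grasp_force: 0.0
```

>>> {"api": "servo_tool", "payload": {
  "steps": [
    [[0.01,0.0006,0],[0,0,0],-1],
    [[0.009,0.0006,0],[0,0,0],-1],
    [[0.0042,0.0003,0.0054],[0,0,0],-1],
    [[0.0042,0.0003,0.0053],[0,0,0],-1],
    [[0.0047,0.0003,0.0045],[0,0,0],-1],
    [[0.0048,0.0003,0.0043],[0,0,0],-1],
    [[0.0053,0.0004,0.0036],[0,0,0],-1],
    [[0.0055,0.0004,0.0035],[0,0,0],-1]
  ]
}}

```text
t: 17.07
ee_pos: [572.2, -160.7, 145.3]
orientation: [-3.14, -0.106, 0.002]
ft_force: [-16.7, -5.3, -14.4]
width: 0.1
grasp_force: 9.4
```

>>> {"api": "servo_tool", "payload": {
  "steps": [
    [[0.002,0.0001,0.001],[0,0,0],-1],
    [[0.002,0.0001,0],[0,0,0],-1],
    [[0.002,0.0001,0],[0,0,0],-1],
    [[0.002,0.0001,0],[0,0,0],-1],
    [[0,0,0],[0,0,0],-1],
    [[0,0,0],[0,0,0],-1],
    [[0,0,0],[0,0,0],-1],
    [[0,0,0],[0,0,0],-1]
  ]
}}

```text
t: 17.73
ee_pos: [572.0, -160.6, 145.0]
orientation: [-3.138, -0.106, 0.027]
ft_force: [-29.5, -4.9, 19.1]
width: 0.7
grasp_force: 15.1
```

>>> {"api": "servo_tool", "payload": {
  "steps": [
    [[-0.008,-0.0005,0],[0,0,0],-1],
    [[-0.012,-0.0008,0],[0,0,0],-1],
    [[-0.02,-0.001,0],[0,0,0],-1],
    [[-0.02,-0.001,0.02],[0,0,0],-1],
    [[-0.02,-0.001,0.04],[0,0,0],-1],
    [[-0.02,-0.02,0.03],[0,0,0],-1],
    [[0,0,0],[0,0,0],-1],
    [[0,0,0],[0,0,0],-1]
  ]
}}

```text
t: 18.4
ee_pos: [482.6, -185.6, 235.2]
orientation: [3.138, 0.103, 0.007]
ft_force: [0.8, -1.3, -0.1]
width: 0.5
grasp_force: 0.0
```

```bash
python3 - <<'E'
from h import *
im,W,z=look("top"); s,Ws,_=look("side")
a=cv2.resize(im[150:240,260:395],None,fx=4,fy=4,interpolation=cv2.INTER_CUBIC)
cv2.imwrite("pics/f.png",a)
yaw=0.067; c,q=np.cos(yaw),np.sin(yaw)
for n,V in(("top",W),("side",Ws)):
    B=V-np.array([628.2,-159.4,80]); B=np.stack([c*B[...,0]+q*B[...,1],-q*B[...,0]+c*B[...,1],B[...,2]],-1)
    for k in (0,80,160):
        T=B[(B[...,2]>80)&(B[...,2]<96)&(B[...,0]<-32)&(B[...,0]>-60)&(abs(B[...,1]-k)<24)]
        print(n,"bar",k,len(T),np.median(T,0).round(1))
hsv=cv2.cvtColor(s,cv2.COLOR_BGR2HSV); m=cv2.inRange(hsv,(8,190,110),(18,255,255))>0
P=B[m&(B[...,2]>100)&(B[...,2]<118)&(abs(B[...,1])<40)]; print("pack top",len(P),np.percentile(P,[3,50,97],axis=0).round(1).tolist() if len(P) else None)
print(st()['ee_pos'],st()['ft_force'])
E
```

```text
top bar 0 53 [-40.3  10.6  87.7]
top bar 80 94 [-40.2  79.3  87.8]
top bar 160 93 [-40.2 156.7  88.2]
side bar 0 74 [-39.9   2.7  88.9]
side bar 80 86 [-40.2  79.7  89. ]
side bar 160 101 [-40.3 161.3  88.9]
pack top 22 [[8.2, -17.2, 101.0], [9.7, -5.5, 106.1], [11.6, 9.2, 111.1]]
[ 481.83595213 -184.44117878  232.69826997] [-0.38531431 -0.77374414 -0.51102239]
```

View pics/f.png

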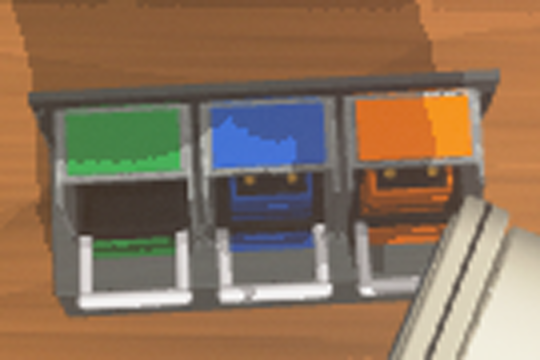

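The picture shows all three bars in line, with the orange one at about (390,288), and the orange pack standing in its bin at (410,190). The measured bar is at -40 mm, the same as the shut bins, and the pack top is at the expected height of about 107 mm. I'll hand the job in.

```bash
python3 -c "
from workcell import close_job
print(close_job())"
```

```text
the job is handed in; nothing more can be done
None
```

The orange pack is back in its own bin and the bin is shut; the last images showed it in place and the other bins shut. The job is handed in after about 18.5 s, but no verdict came back.

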